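Hook the trapped slide key out of the fixture plate's T-slot

TASK

Take the red-handled hooked pick from its wooden holder, reach it down into the grey plate's narrow slot, hook the brass slide key trapped under the lips and drag it along until it lies wholly in the open pocket; then stand the pick back in its holder. Lumps of weld spatter all but hidden under the lips will snag the key: feel for the snag, ease back and pass on the other side, never pulling or pressing with the pick harder than about 20 N. Move the key only with the pick, and leave everything else on the bench alone.

Things in the scene. Friction and masses are not known exactly. Their poses are not given: they have to be found in the camera images.
- plate: Grey steel fixture plate, fixed, 110 (x) x 310 (y) x 37 mm high; origin: centre of underside. A T-slot runs along its y axis at x=0: channel floor at height 15 mm, channel 30 mm wide (x +-15), 15 mm high; above it lips 7 mm thick (tops at 37 mm) leave a slot 17 mm wide (x +-8.5). Lips run from y=-82 mm to the blind end at y=+147 mm.
- pocket (a point): Point on the channel floor in the middle of the open pocket (plate x=0, y=-114.5 mm): there the lips are cut away, from y=-82 mm to the end wall at y=-147 mm, 30 mm wide. Axes as the plate's.
- slot_end (a point): Point on the channel floor at the foot of the blind end wall (plate x=0, y=+147 mm). Axes as the plate's.
- snag_a (a point): Point on the channel floor at plate x=0, y=+58 mm. Here a rigid lump of weld spatter, 6 mm long in y, all but hidden under a lip, stands out 6.5 mm from EITHER the +x or the -x channel wall; which one is not reported and changes. Opposite it 23.5 mm are clear. A key caught on it stops and the pull rises steeply: ease back 5 mm, pass along the opposite wall.
- snag_b (a point): The same at plate x=0, y=-2 mm: a second lump, likewise 6.5 mm out from either wall, its side independent of the first.
- snag_c (a point): The same at plate x=0, y=-62 mm: a third lump, its side again independent of the others.
- key: Loose brass slide key, 70-120 g, 22 (x) x 44 (y) x 12 mm high, flat on the channel floor under the lips with 4 mm of play to either side, y axis along the plate's (within 0.02 rad), seen through the slot. Origin: centre of underside. A window right through: x +-4.5, y -14 to +10 mm. Ahead of it (y -22 to -14, pocket side) a bar at 7 to 12 mm height, open below for the pick's toe.
- pick: Hooked pick, about 90 g, upright. Origin: centre of the underside of its dark 30 x 30 x 6 mm collar, which starts resting on the holder's top. Above: square red handle 18 x 18 mm, from 6 to 80 mm height. Below: steel shank, 4.4 mm diameter, on the axis, down to -50 mm, where a level toe of the same thickness points to the pick's -y, reaching 10.2 mm from the axis.
- holder: Fixed wooden block 60 (x) x 70 (y) x 55 mm high with a hole right through its centre, 16 (x) x 32 (y) mm; origin: centre of underside. The pick hangs in it by its collar, axes as the holder's, pick origin 55 mm above the holder's.
- pick_tip (a point): The lowest point of the pick, on the shank's axis, 50 mm below the pick's origin; axes as the pick's.
- pick_handle (a point): Middle of the pick's handle, 45 mm above the pick's origin: a good place to grip it across its flats; axes as the pick's.
- spare_key: Bystander: a solid brass key 22 x 44 x 12 mm lying on the bench beyond the plate; origin under its centre.
- wrench: Bystander: a steel wrench lying on the bench.
- screwdriver: Bystander: a screwdriver lying on the bench.
- paint_can: Bystander: a can 70 mm wide and 90 mm high, standing.
- screw_jar: Bystander: a jar 64 mm wide and 85 mm high, standing.
- copper_leaf: Bystander: a copper disc ornament 74 mm wide, 12 mm high, lying.
Not all that is in view belongs to the job. What is shaped like the pick but blue, purple or white is not meant.

How it is judged:
On the way, in this order (a step that is already met when the one before it is completed fails the run):
1. the pick is lifted clear of its holder (z of pick_tip in the frame of holder above 0.057 m), for 0.1 s.
2. the pick's hook is down in the key's window, below the lips (z of pick_tip in the frame of key below 0.006 m and horizontal distance between pick_tip and key below 0.02 m and y of key in the frame of plate above 0.07 m), for 0.1 s.
3. the key is wholly in the pocket, the hook still in its window (y of key in the frame of plate below -0.104 m and horizontal distance between pick_tip and key below 0.02 m and z of pick_tip in the frame of key below 0.008 m), for 0.1 s.
At the end, for the whole second after the job is handed in: Key flat on the channel floor (within 3 mm) wholly in the open pocket (origin at plate y -128 to -104 mm); pick upright (0.08 rad) in its holder, collar within 3 mm of the holder's top, axis within 14 mm of the hole's centre; both at rest (y of key in the frame of plate between -0.128 and -0.104 m and z of key in the frame of plate between 0.012 and 0.018 m and linear speed of each of key, pick below 0.01 m/s and horizontal distance between pick and holder below 0.014 m and z of pick in the frame of holder between 0.052 and 0.058 m and angle between pick's own z axis and vertical below 0.08 rad); the robot touches nothing.
It fails at once if the pick pulls or presses on the key harder than 20 N (contact force between pick and key above 20 N).
It fails at once if the pick presses on the plate harder than 20 N (contact force between pick and plate above 20 N).
It fails at once if the key is touched by the fingers (contact force between the fingers and key above 0.3 N).
It fails at once if a bystander is shifted by more than 20 mm (distance of any of spare_key, wrench, screwdriver, paint_can, screw_jar, copper_leaf from where it was at the start of the episode above 0.02 m).
It also fails if it takes over 72 s, if anything falls off the work surface, if the arm or the gripper's body presses on something with over 40 N, if the wrist force passes 120 N, or if a joint passes its speed limit or range.

ROBOT

A 6-joint arm with a two-finger parallel gripper is mounted at the origin on the work surface. World frame = base frame: x ahead of the robot, y to its left, z up, the work surface at z = 0. Lengths are in m, angles in rad, forces in N, time in s.
With the tool pointing down it reaches from about 0.35 to 0.85 m from the base axis. Payload 8.1 kg.
Tool frame: the origin (TCP) lies at the centre of the arm's flange, where the gripper is bolted on; the fingertips stand 186 mm ahead of it and the grasp point (between the pads) lies 167 mm ahead of it (robot.grasp_offset is the distance from the TCP to the grasp point, in m); z points along the fingers, y is the line along which they close (so a half turn about z gives the same grasp; the last joint's range is limited). The gripper opens to 93 mm and grips with 3 to 60 N. Pads are 15 mm wide; open, the fingers measure 128 mm over their backs; the gripper's body (75 mm by 188 mm) begins 65 mm behind the grasp point.
Start: joints at [1.023, 0.13, 1.488, -0, 1.523, -0.085], TCP at [0.268, 0.537, 0.405] pointing down, gripper open.
Joint ranges: [-2.96, 2.96], [-0.89, 2.26], [0.02, 2.5], [-1.34, 4.48], [0, 2.73], [-2.66, 2.66]. Speed limits (rad/s): [2.39, 2.39, 2.79, 3.14, 3.14, 3.14].

INTERFACE

Orientations are given as a rotation vector (axis times angle).
In Python, from plant import robot gives the robot as it stands.
- The arm moves only by the tool drive_tool, never from a script. Its argument "moves" is one flat list of numbers, 7 for each row, row after row: the finger opening in mm, from 0 to 93, then the shift along the tool's x, y, z in mm, then the turn, a rotation vector about the tool's x, y, z in degrees. A call has 1 to 8 rows; each row shifts and turns the commanded pose from where the row before left it, along the tool's axes as they then stand; what a row does not reach is not made up. A row lasts 1/10 s, in which the tool goes at most 50 mm and 8.59 degrees, less where a joint would pass 70% of its speed; a pose out of reach is approached as far as the arm can. A call is refused whole if a number of a shift passes 50 or a number of a turn 8.59, either way. A call with a gripper value outside its range is refused whole. The fingers move at their own pace and stop on an object; "grip_force" is the grip in N (left out, the last holds). Time passes only in rows, so rows that do not move let the fingers close. It gives the time, the measured TCP pose, the force, the opening and the grip force at its end, in the units of the state.
- robot.read_state(): the state, without advancing time (a new reading comes with each control period).
- robot.read_camera(name): name is "scene" or "side" or "wrist"; returns a dict with "color" (420x560x3 uint8, red, green, blue), "depth" (420x560 float32, m along the optical axis (not along the pixel's ray), 0 where there is no reading), "mtx" (3x3 intrinsics, pixels), "R" (3x3) and "t" (3): a world point X has camera coordinates R X + t. Camera axes: x right, y down, z forward; pixel columns grow to the right and rows downward; lengths in m; the calibration is good to about 2 mm. The wrist camera is an equidistant fisheye: a pixel r from the principal point sees the ray r / f radians off the axis. A picture is of the moment at which its call begins.
- robot.close_job(): hands the job in; it is judged then, once.
The state is a dict: "t": time; "q": joint angles; "dq": joint speeds; "joint_torque": joint torques, N m; "tool_pos": TCP position; "orientation": TCP orientation; "force": force on the tool from outside, world axes, zero at the start; "wrist_torque": the same for the moment, N m; "opening": finger opening in m; "gripper_force": force on a finger pad.
Only numpy, scipy, OpenCV 4.12 (cv2) and the standard library are available. Lean on these libraries where they do the work, as an engineer would, in place of code of your own. Each camera call takes 0.05 s, during which the arm holds its last target. There are 200 camera calls.

## Working session

There is one attempt and no reset: what is moved stays moved. The work goes in short steps, Python scripts to look and compute and a tool call to move; the robot and the scene stay as the last step left them, time stands still between calls to the robot, and variables do not carry over. Pictures are saved under pics/ and viewed, at most 10 in all, crops included, and the job is handed in when it is done.

Besides the shell and the picture viewer there is one more tool, called after "Emit:" as name(argument=value, ...), one argument or row to a line, values as JSON. drive_tool: Moves the arm, as the interface text tells. Its arguments: {"type":"object","properties":{"moves":{"type":"array","items":{"type":"number"}},"grip_force":{"type":"number"}},"required":["moves"]}

```bash
mkdir -p pics; ls; cat > h.py <<'E'
import numpy as np, cv2
from plant import robot
def cam(n):
    c=robot.read_camera(n); np.savez(f'pics/{n}.npz',**c); return c
def load(n): return dict(np.load(f'pics/{n}.npz'))
def ray(c,u,v):
    K=c['mtx']; d=np.array([(u-K[0,2])/K[0,0],(v-K[1,2])/K[1,1],1.]); R=c['R']
    return -R.T@c['t'], R.T@d
def plane(c,u,v,z):
    o,d=ray(c,u,v); return o+d*(z-o[2])/d[2]
def proj(c,X):
    p=c['R']@np.asarray(X)+c['t']; p=c['mtx']@p; return p[:2]/p[2]
def cloud(c):
    D=c['depth']; v,u=np.indices(D.shape); K=c['mtx']
    P=np.stack([(u-K[0,2])/K[0,0]*D,(v-K[1,2])/K[1,1]*D,D],-1)
    return (P-c['t'])@c['R']
E
python3 - <<'E'
from h import *
a=cam('scene');b=cam('side')
for n,c in(('scene',a),('side',b)):
    cv2.imwrite(f'pics/{n}0.png',cv2.cvtColor(c['color'],cv2.COLOR_RGB2BGR)); print(c['mtx'][0],-c['R'].T@c['t'],c['R'][2])
s=robot.read_state();print({k:np.round(v,3) for k,v in s.items()})
E
```

```text
pics
[463.79437407   0.         277.37314015] [ 1.29319531 -0.74621187  0.81100342] [-0.55610736  0.63279241 -0.53881199]
[474.56922219   0.         290.72353539] [1.14758075 1.08081375 0.88177493] [-0.42695953 -0.72026467 -0.54673976]
{'t': np.float64(0.1), 'q': array([ 1.023,  0.131,  1.489, -0.   ,  1.523, -0.085]), 'dq': array([ 0.001, -0.001, -0.002,  0.   ,  0.001,  0.   ]), 'joint_torque': array([ 0.0000e+00, -5.6134e+01, -4.9310e+01,  7.7000e-02,  2.9000e-02,
       -0.0000e+00]), 'tool_pos': array([0.268, 0.537, 0.404]), 'orientation': array([-7.200e-01, -3.057e+00,  2.000e-03]), 'force': array([-0.013, -0.266, -0.21 ]), 'wrist_torque': array([-0.033, -0.037,  0.01 ]), 'gripper_force': np.float64(0.0), 'opening': np.float64(0.093)}
```

View pics/scene0.png

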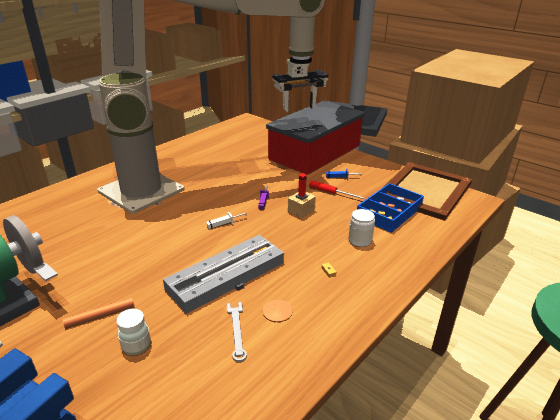

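View pics/side0.png

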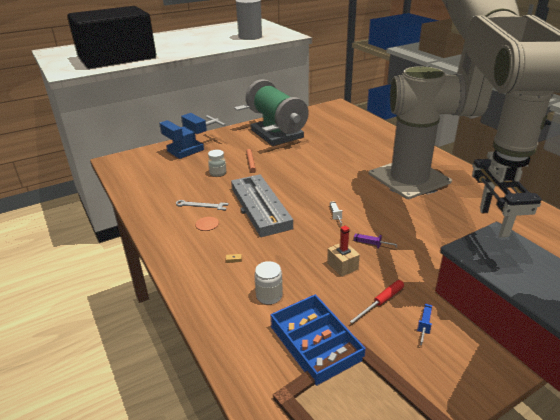

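The scene view shows the plate near (225,272), the holder with the red pick at (302,195) and a red screwdriver at (335,190). The side view shows the plate at (262,205) and the holder at (343,250).

```bash
python3 - <<'E'
from h import *
for n,box,boxh in(('scene',(160,230,290,312),(280,165,325,222)),('side',(225,170,298,240),(322,220,364,278))):
    c=load(n);P=cloud(c);x0,y0,x1,y1=box
    m=np.zeros(P.shape[:2],bool);m[y0:y1,x0:x1]=1;m&=c['depth']>0
    z=P[...,2]
    print(n,np.histogram(z[m],np.arange(-0.005,0.06,0.004)))
    Q=P[m&(abs(z-0.037)<0.004)][:,:2].astype(np.float32);print('plate',cv2.minAreaRect(Q*1000))
    m[:]=0;x0,y0,x1,y1=boxh;m[y0:y1,x0:x1]=1
    k=c['color'].astype(int);red=(k[...,0]>110)&(k[...,1]<50)&(k[...,2]<50)&m
    Q=P[m&~red&(abs(z-0.055)<0.004)][:,:2].astype(np.float32);print('hold',len(Q),cv2.minAreaRect(Q*1000))
    R=P[red&(z>0.065)];print('red',len(R),np.median(R,0),R.min(0),R.max(0))
    x0,y0,x1,y1=box
    print([plane(c,*p,0.037) for p in((x0,y0),)])
    im=cv2.cvtColor(c['color'],cv2.COLOR_RGB2BGR)[y0:y1,x0:x1];f=6 if n=='scene' else 8
    cv2.imwrite(f'pics/{n}_plate.png',cv2.resize(im,None,fx=f,fy=f,interpolation=2))
E
```

```text
scene (array([1706, 4019,  501,  301,  210,  236,  243,  211,  221,  552, 2180,
        228,    0,    0,    0,    0]), array([-0.005, -0.001,  0.003,  0.007,  0.011,  0.015,  0.019,  0.023,
        0.027,  0.031,  0.035,  0.039,  0.043,  0.047,  0.051,  0.055,
        0.059]))
plate ((559.457763671875, -117.491455078125), (312.33203125, 116.82223510742188), 81.14099884033203)
hold 159 ((503.6500549316406, 268.4246826171875), (73.17837524414062, 64.88684844970703), 89.55482482910156)
red 126 [0.50849211 0.26308513 0.09900944] [ 0.49278146 -0.74621187  0.06540318] [1.29319531 0.27817876 0.81100342]
[array([ 0.2993099 , -0.13478467,  0.037     ])]
side (array([1256, 1472,  169,   74,  179,  125,   71,   93,   90,  451,  960,
        100,    0,    0,    0,    0]), array([-0.005, -0.001,  0.003,  0.007,  0.011,  0.015,  0.019,  0.023,
        0.027,  0.031,  0.035,  0.039,  0.043,  0.047,  0.051,  0.055,
        0.059]))
plate ((558.9789428710938, -114.56208801269531), (317.0751953125, 112.59903717041016), 81.2740249633789)
hold 257 ((502.98724365234375, 271.9766540527344), (61.404815673828125, 72.99116516113281), 1.8252657651901245)
red 19 [0.49991451 0.27874965 0.11281321] [0.49402213 0.27306089 0.07724136] [0.51140427 0.28098323 0.13260121]
[array([ 0.57521702, -0.35313178,  0.037     ])]
```

View plate.

View pics/scene_plate.png

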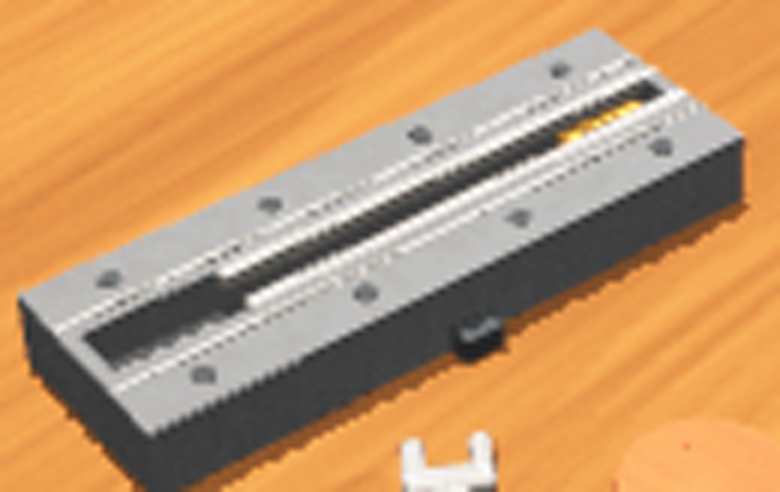

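View pics/side_plate.png

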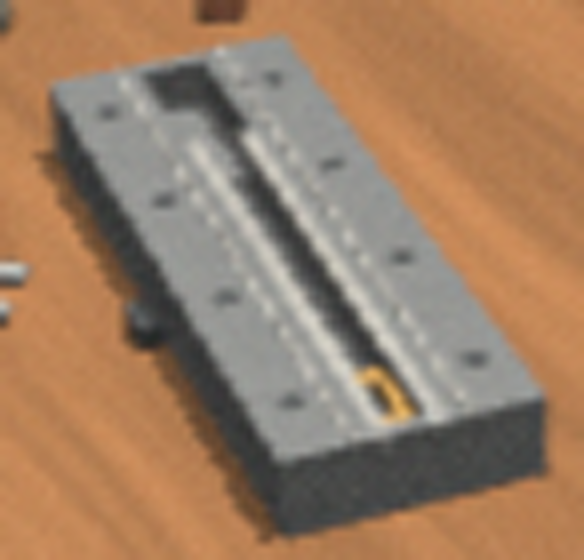

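Both crops show the open pocket at the world −y end (scene crop (160,320)) and the brass key at the +y end (scene crop (600,120)), so the plate's y axis is about (0.153, 0.988). I'll turn to yaw 90° and go above the holder.

Emit:
drive_tool(
  moves=[93,0,0,0,0,0,-6.6,93,0,0,0,0,0,-6.6,93,0,0,0,0,0,-6.6,93,0,0,0,0,0,-6.7,93,-29,-33,0,0,0,0,93,-29,-33,0,0,0,0,93,-29,-33,0,0,0,0,93,-29,-33,0,0,0,0],
)

```text
t: 0.9
tool_pos: [0.3844, 0.4035, 0.4042]
orientation: [0.001, -3.141, 0.001]
force: [-1.0, -0.1, -1.0]
opening: 0.0928
gripper_force: 0.0
```

Emit:
drive_tool(
  moves=[93,-29,-33,0,0,0,0,93,-29,-33,0,0,0,0,93,-29,-33,0,0,0,0,93,-29,-33,0,0,0,0,93,0,0,0,0,0,0,93,0,0,0,0,0,0],
)

```text
t: 1.5
tool_pos: [0.5002, 0.272, 0.4042]
orientation: [-0.004, -3.14, 0.0]
force: [-0.5, 1.7, -0.9]
opening: 0.0931
gripper_force: 0.0
```

```bash
python3 - <<'E'
from h import *
a=cam('wrist');cv2.imwrite('pics/w1.png',cv2.cvtColor(a['color'],cv2.COLOR_RGB2BGR));print(a['mtx'],-a['R'].T@a['t'],a['R'])
s=robot.read_state();print(s['t'],s['tool_pos'],s['orientation'],s['q'],s['force'])
E
```

```text
[[325.1922621    0.         276.06485155]
 [  0.         325.1922621  204.73429194]
 [  0.           0.           1.        ]] [0.42549677 0.27173632 0.38653954] [[ 2.47335997e-03  9.99996577e-01 -8.53691838e-04]
 [ 9.63180775e-01 -2.15278853e-03  2.68845979e-01]
 [ 2.68843221e-01 -1.48721245e-03 -9.63182802e-01]]
1.55 [0.49957422 0.27289164 0.40426311] [-1.70286359e-03 -3.14043925e+00 -9.24346189e-05] [ 4.09720132e-01  4.83087168e-02  1.57606911e+00  5.14543700e-04
  1.51824863e+00 -1.16001901e+00] [-0.45189197 -0.00386767  0.18532622]
```

View pics/w1.png

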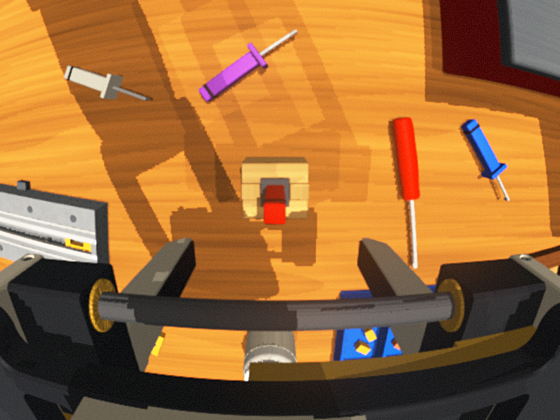

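The wrist view shows the holder's top around (275,187) with the red handle on it at (275,205), and the plate's key end at the left near (78,245).

```bash
cat >> h.py <<'E'
def fray(c,u,v):
    K=c['mtx']; x=(np.asarray(u,float)-K[0,2])/K[0,0]; y=(np.asarray(v,float)-K[1,2])/K[1,1]; th=np.hypot(x,y); s=np.where(th>1e-9,np.sin(th)/np.maximum(th,1e-9),1)
    d=np.stack([x*s,y*s,np.cos(th)],-1); return -c['R'].T@c['t'], d@c['R']
def fplane(c,u,v,z):
    o,d=fray(c,u,v); return o+d*((z-o[2])/d[...,2])[...,None]
def fcloud(c):
    D=c['depth']; v,u=np.indices(D.shape); o,d=fray(c,u,v); return o+d*(D/(d@c['R'][2]))[...,None]
E
python3 - <<'E'
from h import *
c=load('wrist');P=fcloud(c);z=P[...,2];k=c['color'].astype(int)
m=np.zeros(z.shape,bool);m[145:235,230:320]=1
red=(k[...,0]>120)&(k[...,1]<60)&(k[...,2]<60)&m
Q=P[red&(abs(z-.135)<.004)];print('htop',len(Q),Q.mean(0),cv2.minAreaRect((Q[:,:2]*1000).astype(np.float32)),np.histogram(z[red],8))
Q=P[m&~red&(abs(z-.055)<.004)];print('hold',len(Q),np.median(Q[:,2]),cv2.minAreaRect((Q[:,:2]*1000).astype(np.float32)))
dark=m&(k.max(-1)<100)&~red&(z>.05);Q=P[dark];print('collar',len(Q),np.median(Q[:,2]) ,cv2.minAreaRect((Q[:,:2]*1000).astype(np.float32)),Q.min(0),Q.max(0))
E
```

```text
htop 467 [0.5014577  0.2697089  0.13687674] ((502.07879638671875, 270.06915283203125), (17.05061912536621, 17.67349624633789), 89.39266204833984) (array([143, 587,   0,   0,   0,   0,   0,   1]), array([0.06248033, 0.10298773, 0.14349513, 0.18400253, 0.22450994,
       0.26501734, 0.30552474, 0.34603214, 0.38653954]))
hold 2499 0.05718033984110221 ((501.8390808105469, 269.76934814453125), (69.48228454589844, 59.122005462646484), 89.91548919677734)
collar 81 0.06362387725817714 ((500.70306396484375, 263.0315856933594), (12.357934951782227, 32.07124710083008), 45.36900329589844) [0.49320859 0.25566636 0.06120923] [0.51597267 0.27869449 0.1296044 ]
```

Emit:
drive_tool(
  moves=[93,-2,-3,40,0,0,0,93,0,0,40,0,0,0,93,0,0,40,0,0,0,93,0,0,17,0,0,0,93,0,0,0,0,0,0,93,0,0,0,0,0,0],
)

```text
t: 2.15
tool_pos: [0.5012, 0.271, 0.2682]
orientation: [0.002, -3.141, -0.0]
force: [-0.1, 0.3, 0.3]
opening: 0.0929
gripper_force: 0.0
```

Emit:
drive_tool(
  moves=[15,0,0,0,0,0,0,15,0,0,0,0,0,0,15,0,0,0,0,0,0,15,0,0,0,0,0,0,15,0,0,0,0,0,0,15,0,0,0,0,0,0,15,0,0,0,0,0,0,15,0,0,0,0,0,0],
  grip_force=60,
)

```text
t: 2.95
tool_pos: [0.5018, 0.2698, 0.2677]
orientation: [-0.001, -3.141, 0.0]
force: [-0.5, -0.1, -0.1]
opening: 0.0335
gripper_force: 0.0
```

Emit:
drive_tool(
  moves=[15,0,0,0,0,0,0,15,0,0,0,0,0,0,15,0,0,0,0,0,0,15,0,0,0,0,0,0,15,0,0,0,0,0,0],
)

```text
t: 3.45
tool_pos: [0.5018, 0.2699, 0.2677]
orientation: [-0.0, -3.142, -0.0]
force: [0.1, 0.3, -0.7]
opening: 0.018
gripper_force: 60.0
```

Emit:
drive_tool(
  moves=[15,0,0,-10,0,0,0,15,0,0,-15,0,0,0,15,0,0,-20,0,0,0,15,0,0,-20,0,0,0,15,0,0,-20,0,0,0,15,0,0,0,0,0,0,15,0,0,0,0,0,0],
)

```text
t: 4.15
tool_pos: [0.502, 0.2699, 0.3537]
orientation: [0.001, 3.14, 0.001]
force: [0.1, -0.3, -1.2]
opening: 0.0177
gripper_force: 60.0
```

```bash
python3 - <<'E'
from h import *
s=robot.read_state();print(s['t'],s['tool_pos'],s['orientation'],s['force'],s['opening'],s['gripper_force'])
out=[]
for n in('scene','side'):
    c=cam(n);u,v=proj(c,[0.502,0.27,0.12]);u,v=int(u),int(v)
    im=cv2.cvtColor(c['color'],cv2.COLOR_RGB2BGR)[v-35:v+35,u-30:u+30];print(n,u-30,v-35)
    out.append(cv2.resize(im,None,fx=6,fy=6,interpolation=2))
cv2.imwrite('pics/lift.png',np.hstack(out))
E
```

```text
4.15 [0.50198169 0.26989681 0.35372841] [5.00127215e-04 3.13970704e+00 1.25386123e-03] [ 0.09794947 -0.32533522 -1.15045126] 0.017700260160987486 59.999701380729675
scene 272 143
side 313 196
```

View pics/lift.png

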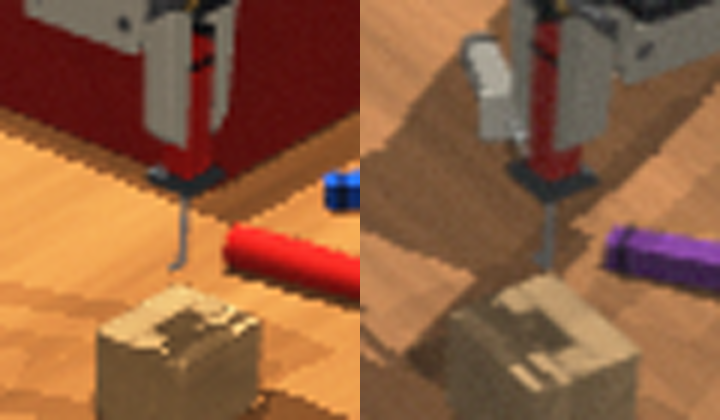

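The crop shows the pick hanging in the gripper clear of the holder, with the toe pointing left in both views. That is world −y, so the holder's yaw is 0. Next I'll move near the key and turn to the plate's yaw.

Emit:
drive_tool(
  moves=[15,-8,-39,0,0,0,0,15,-8,-39,0,0,0,0,15,-8,-39,0,0,0,0,15,-8,-39,0,0,0,0,15,-8,-39,0,0,0,4.4,15,-8,-35,0,0,0,4.4,15,0,0,0,0,0,0,15,0,0,0,0,0,0],
)

```text
t: 5.05
tool_pos: [0.5467, 0.0387, 0.3515]
orientation: [-0.243, -3.13, -0.0]
force: [-0.8, -0.0, -0.6]
opening: 0.0178
gripper_force: 60.0
```

```bash
python3 - <<'E'
from h import *
s=robot.read_state();print(s['t'],s['tool_pos'],s['orientation'],s['force'])
a=cam('wrist');cv2.imwrite('pics/w2.png',cv2.cvtColor(a['color'],cv2.COLOR_RGB2BGR))
E
```

```text
5.05 [0.54669594 0.03871236 0.35145539] [-2.43201708e-01 -3.12993813e+00 -4.50200633e-04] [-0.75526327 -0.03386255 -0.6012201 ]
```

View pics/w2.png

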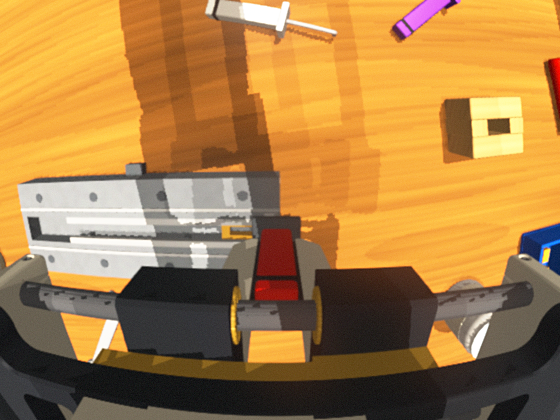

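The wrist view shows the plate's top from (20,185) to (280,172) and its slot running to the key at (235,231). The pick's collar is at (278,225), so the key is left of the pick.

```bash
python3 - <<'E'
from h import *
def fit(P,k,tag,msk,zoff=0):
    pass
for n in('wrist','scene','side'):
    if n!='wrist': c=cam(n);P=cloud(c)
    else: c=load(n);P=fcloud(c)
    pl=(lambda u,v,z:fplane(c,u,v,z)) if n=='wrist' else (lambda u,v,z:np.array([plane(c,a,b,z) for a,b in zip(u,v)]))
    k=c['color'];z=P[...,2];hsv=cv2.cvtColor(k,cv2.COLOR_RGB2HSV)
    reg=(P[...,0]>.46)&(P[...,0]<.66)&(P[...,1]>-.29)&(P[...,1]<.06)&(c['depth']>0)
    top=reg&(abs(z-.037)<.004)&(hsv[...,1]<60)
    top=cv2.morphologyEx(top.astype(np.uint8),cv2.MORPH_OPEN,np.ones((2,2)))>0
    nl,lab,st,_=cv2.connectedComponentsWithStats(top.astype(np.uint8)) 
    v,u=np.nonzero(top); Q=pl(u,v,.037)[:,:2]*1000
    r=cv2.minAreaRect(Q.astype(np.float32));print(n,'plate',r,'ztop',np.median(z[top]))
    # near-edge fits in approx plate frame
    a=np.radians(81.2);ey=np.array([np.cos(a),np.sin(a)]);ex=np.array([ey[1],-ey[0]])
    c0=np.array([559.2,-116.]);X=(Q-c0)@ex;Y=(Q-c0)@ey
    lo=[];hi=[]
    for y in np.arange(-140,100,10):
        w=X[abs(Y-y)<5]
        if len(w)>5: lo.append((y,w.min()));hi.append((y,w.max()))
    for e in(lo,hi):
        e=np.array(e);d=cv2.fitLine(e.astype(np.float32),cv2.DIST_HUBER,0,.01,.01).ravel();print('  edge x',np.median(e[:,1]),'slope',d[1]/d[0],'at y0',d[3]-d[2]*d[1]/d[0])
    print('  Y range',np.percentile(Y,[.2,99.8]))
    br=reg&(z>.005)&(hsv[...,0]>15)&(hsv[...,0]<35)&(hsv[...,1]>120)&(hsv[...,2]>90)&(abs((P[...,:2]*1000-c0)@ex)<25)&(abs((P[...,:2]*1000-c0)@ey)<150)
    v,u=np.nonzero(br);B=pl(u,v,.027)[:,:2]*1000
    bx,by=(B-c0)@ex,(B-c0)@ey;print('  brass',len(u),bx.min(),bx.max(),by.min(),by.max(),'z',np.median(z[br]), 'px',u.min(),u.max(),v.min(),v.max())
    # slot: non-top pixels within |x|<20
    S=reg&~top; v,u=np.nonzero(S);W=pl(u,v,.037)[:,:2]*1000;sx,sy=(W-c0)@ex,(W-c0)@ey
    for y in(-110,-95,-60,-40,-20,0,20,40,60):
        w=sx[(abs(sy-y)<6)&(abs(sx)<24)]
        if len(w): print('   slot',y,np.percentile(w,[3,97]).round(1))
E
```

```text
wrist plate ((560.0301513671875, -118.2689208984375), (311.11334228515625, 111.9158935546875), 81.5691146850586) ztop 0.03951811675376288
  edge x -54.07296288058355 slope -0.004649563 at y0 -54.21756
  edge x 56.689064156902866 slope -0.09306673 at y0 48.055405
  Y range [-156.15705475  152.20007537]
  brass 292 -3.219385373447733 10.94085204624301 95.07059094326637 125.97047243208019 z 0.029248123915605745 px 222 252 226 239
   slot -110 [-12.5  13.7]
   slot -95 [-12.7  14. ]
   slot -60 [-5.3  7.8]
   slot -40 [-20.3   8.2]
   slot -20 [-21.5   7.6]
   slot 0 [-20.5   8.1]
   slot 20 [-20.6   7.5]
   slot 40 [-10.3   8.1]
   slot 60 [-5.2  7.7]
scene plate ((567.1725463867188, -120.56123352050781), (309.6094055175781, 114.78108215332031), 81.24701690673828) ztop 0.03657943036852998
  edge x -47.649714036390804 slope -0.0008692428 at y0 -47.611347
  edge x 63.17581535921113 slope -0.003435574 at y0 63.108704
  Y range [-157.27236977  150.64753475]
  brass 56 -413.25310318377086 -3.152000171648305 93.69358030570022 462.80936257001065 z 0.14377603700370561 px 253 266 164 253
   slot
[... 159 characters left out ...]
   slot 40 [ 1.8 12.7]
   slot 60 [ 2.6 12.5]
side plate ((560.9799194335938, -103.88804626464844), (312.53570556640625, 110.74336242675781), 81.5199966430664) ztop 0.03605267789984816
  edge x -53.184323050455674 slope -0.011987315 at y0 -53.338017
  edge x 52.87188093894248 slope 0.008479947 at y0 53.132504
  Y range [-142.96589924  168.48875871]
  brass 16 -174.27823387735492 -2.2025057319672308 -301.8984673464157 131.76817067965558 z 0.02531928174145426 px 271 276 153 221
   slot -110 [-13.1  18.3]
   slot -95 [-19.6  12.3]
   slot -60 [-8.  14.1]
   slot -40 [-16.4   8.1]
   slot -20 [-4.9 15.2]
   slot 0 [-8.3  8.8]
   slot 20 [-12.3  19.8]
   slot 40 [-6.8  7.9]
   slot 60 [-8.  15.6]
```

```bash
python3 - <<'E'
from h import *
for n in('scene','side'):
    c=load(n);P=cloud(c);z=P[...,2];hsv=cv2.cvtColor(c['color'],cv2.COLOR_RGB2HSV)
    top=(P[...,0]>.46)&(P[...,0]<.66)&(P[...,1]>-.29)&(P[...,1]<.06)&(abs(z-.037)<.004)&(hsv[...,1]<60)
    v,u=np.nonzero(top);Q=np.array([plane(c,a,b,.037) for a,b in zip(u,v)]);D=P[top]-Q
    print(n,len(u),D.mean(0),D.std(0),cv2.minAreaRect((P[top][:,:2]*1000).astype(np.float32)),cv2.minAreaRect((Q[:,:2]*1000).astype(np.float32)),c['mtx'],u.min(),u.max(),v.min(),v.max())
    print(-c['R'].T@c['t'],c['R']@c['R'].T)
E
```

```text
scene 2766 [-0.00022362  0.00019222 -0.00024237] [0.00145637 0.00125328 0.0015447 ] ((561.01611328125, -118.13807678222656), (310.9640197753906, 114.73785400390625), 81.01781463623047) ((562.1837768554688, -119.43954467773438), (310.5033264160156, 115.43177795410156), 81.37242889404297) [[463.79437407   0.         277.37314015]
 [  0.         463.79437407 213.45706923]
 [  0.           0.           1.        ]] 163 283 235 302
[ 1.29319531 -0.74621187  0.81100342] [[ 1.00000000e+00  1.61224313e-16 -2.21849915e-16]
 [ 1.61224313e-16  1.00000000e+00  1.81271456e-16]
 [-2.21849915e-16  1.81271456e-16  1.00000000e+00]]
side 1362 [-0.00049536 -0.0009984  -0.0007197 ] [0.00117383 0.00237223 0.00169617] ((559.08935546875, -114.20307922363281), (318.04052734375, 113.0511703491211), 81.18069458007812) ((560.893310546875, -111.0560302734375), (314.8486328125, 111.09764099121094), 81.54219818115234) [[474.56922219   0.         290.72353539]
 [  0.         474.56922219 203.50964871]
 [  0.           0.           1.        ]] 232 292 175 228
[1.14758075 1.08081375 0.88177493] [[ 1.00000000e+00  1.19763089e-16 -2.11905150e-16]
 [ 1.19763089e-16  1.00000000e+00 -5.79241620e-17]
 [-2.11905150e-16 -5.79241620e-17  1.00000000e+00]]
```

Emit:
drive_tool(
  moves=[15,-37,-12,0,0,0,0,15,-37,-12,0,0,0,0,15,-37,-12,0,0,0,0,15,0,0,0,0,0,0,15,0,0,0,0,0,0],
)

```text
t: 5.7
tool_pos: [0.6514, -0.0123, 0.3514]
orientation: [-0.239, -3.13, -0.001]
force: [-0.3, 0.6, -1.7]
opening: 0.0175
gripper_force: 60.0
```

```bash
python3 - <<'E'
from h import *
s=robot.read_state();print(s['t'],s['tool_pos'],s['orientation'],s['force'])
c=cam('wrist');im=cv2.cvtColor(c['color'],cv2.COLOR_RGB2BGR);cv2.imwrite('pics/w3.png',im)
K=c['mtx']
def fproj(X):
    p=c['R']@np.asarray(X)+c['t'];r=np.hypot(p[0],p[1]);th=np.arctan2(r,p[2]);return K[0,2]+K[0,0]*th*p[0]/r,K[1,2]+K[1,1]*th*p[1]/r
u,v=map(int,fproj([.577,-.005,.03]));print(u,v,'crop origin',u-100,v-50,'x5')
o=np.hstack([im]) 
cr=cv2.resize(im[v-50:v+50,u-100:u+60],None,fx=5,fy=5,interpolation=2);cv2.imwrite('pics/w3c.png',cr)
E
```

```text
5.7 [ 0.65142745 -0.01233179  0.35142207] [-2.39342064e-01 -3.13031405e+00 -5.41459194e-04] [-0.28623727  0.56842948 -1.65074303]
272 116 crop origin 172 66 x5
```

View pics/w3c.png

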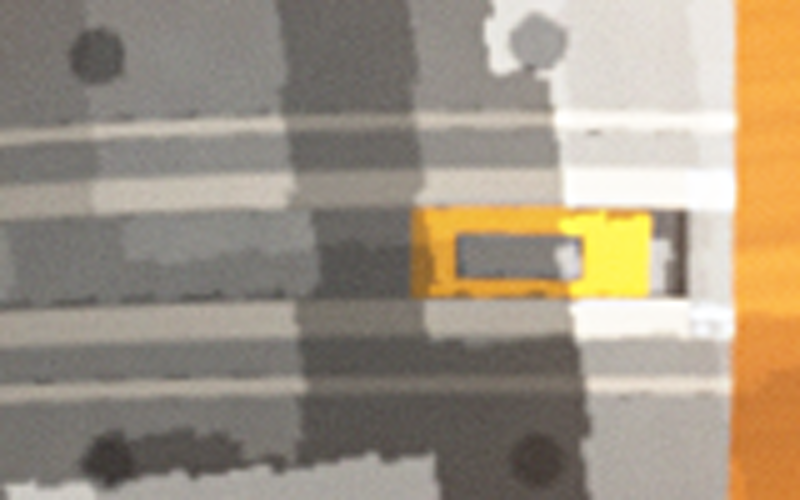

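The crop shows the key at x 413–651, its window at x 457–582 and y 234–278, and the slot at y 209–297. The blind end is at x 687 and the plate's end at x 735.

```bash
python3 - <<'E'
from h import *
c=load('wrist')
f=lambda x,y,z:fplane(c,172+x/5-.4,66+y/5-.4,z)*1000
pts=dict(win_l=(457,256,.027),win_r=(582,256,.027),win_t=(520,234,.027),win_b=(520,278,.027),key_l=(413,253,.027),key_r=(651,253,.027),slot_t=(540,209,.037),slot_b=(540,297,.037),slotL_t=(5,219,.037),slotL_b=(5,305,.037),blind=(687,253,.037),pend=(735,253,.037))
W={k:f(*p) for k,p in pts.items()}
for k,p in W.items(): print(k,p.round(1))
m=lambda a,b:(W[a]+W[b])/2
r=m('slot_t','slot_b');l=m('slotL_t','slotL_b');d=(r-l)[:2];d/=np.linalg.norm(d);print('angle',np.degrees(np.arctan2(d[1],d[0])),'slotw',np.linalg.norm(W['slot_t']-W['slot_b']),np.linalg.norm(W['slotL_t']-W['slotL_b']))
ex=np.array([d[1],-d[0]])
for k in W: q=W[k][:2]-r[:2];print(k,'x %.1f y %.1f'%(q@ex,q@d))
kc=m('key_l','key_r');print('key c',kc,'win c',m('win_l','win_r'),m('win_t','win_b'))
for e in ('blind','pend'): print('centre from',e,W[e][:2]-(147 if e=='blind' else 155)*d)
R=cv2.Rodrigues(robot.read_state()['orientation'])[0];print(R.round(4))
E
```

```text
win_l [576.  -13.6  27. ]
win_r [579.5   9.4  27. ]
win_t [573.7  -1.4  27. ]
win_b [581.9  -2.7  27. ]
key_l [574.1 -21.7  27. ]
key_r [580.8  22.3  27. ]
slot_t [569.8   2.9  37. ]
slot_b [5.857e+02 4.000e-01 3.700e+01]
slotL_t [553.6 -95.3  37. ]
slotL_b [569.6 -98.2  37. ]
blind [581.6  28.   37. ]
pend [582.7  36.7  37. ]
angle 80.64372937517177 slotw 16.071420932036766 16.242628349957723
win_l x 0.7 y -15.4
win_r x 0.4 y 7.9
win_t x -3.6 y -3.7
win_b x 4.8 y -3.6
key_l x 0.1 y -23.6
key_r x -0.4 y 20.8
slot_t x -8.0 y -0.1
slot_b x 8.0 y 0.1
slotL_t x -8.1 y -99.6
slotL_b x 8.1 y -99.9
blind x -0.6 y 26.6
pend x -0.8 y 35.4
key c [5.77431289e+02 3.07851836e-01 2.70000000e+01] win c [577.74255543  -2.10703752  27.        ] [577.79674897  -2.02010448  27.        ]
centre from blind [ 557.6647821  -117.05761122]
centre from pend [ 557.51297516 -116.25619864]
[[-9.884e-01  1.518e-01 -1.400e-03]
 [ 1.518e-01  9.884e-01  5.000e-04]
 [ 1.400e-03  2.000e-04 -1.000e+00]]
```

Emit:
drive_tool(
  moves=[15,37,1.5,0,0,0,0,15,37.3,1.5,0,0,0,0,15,0,0,20,0,0,0,15,0,0,20,0,0,0,15,0,0,0,0,0,0,15,0,0,0,0,0,0,15,0,0,0,0,0,0],
)

```text
t: 6.45
tool_pos: [0.5785, 0.0015, 0.3144]
orientation: [0.24, 3.13, 0.0]
force: [0.3, 0.3, -0.0]
opening: 0.0176
gripper_force: 60.0
```

```bash
python3 - <<'E'
from h import *
s=robot.read_state();print(s['t'],s['tool_pos'],s['orientation'],s['force'])
out=[]
for n in('scene','side'):
    c=cam(n);u,v=map(int,proj(c,[.578,.002,.05]))
    im=cv2.cvtColor(c['color'],cv2.COLOR_RGB2BGR);h=30
    print(n,u-h,v-h, 'tip px expected',proj(c,[*s['tool_pos'][:2],s['tool_pos'][2]-.2627]),'slot pt',proj(c,[.5784,.002,.037]))
    out.append(cv2.resize(im[v-h:v+h,u-h:u+h],None,fx=6.5,fy=6.5,interpolation=2))
cv2.imwrite('pics/pre.png',np.hstack(out))
E
```

```text
6.45 [0.57850395 0.0014971  0.31436703] [2.40204280e-01 3.13031193e+00 3.62576198e-05] [ 0.28869325  0.25839986 -0.02374049]
scene 231 213 tip px expected [261.46052367 243.36337712] slot pt [261.62018059 247.53431578]
side 241 183 tip px expected [271.29077021 213.08600708] slot pt [271.56671827 217.03318637]
```

View pics/pre.png

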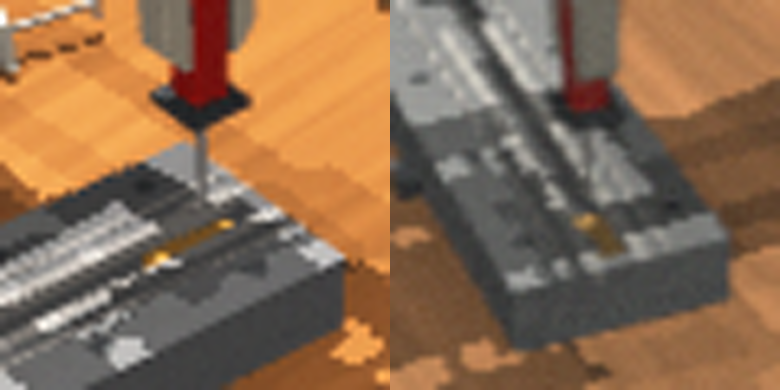

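The shank's end shows at scene crop (203,195), which matches the expected tip pixel, and it sits above the key's window. I'll go down gently.

Emit:
drive_tool(
  moves=[15,0,0,6,0,0,0,15,0,0,6,0,0,0,15,0,0,4,0,0,0,15,0,0,2,0,0,0,15,0,0,2,0,0,0,15,0,0,2,0,0,0,15,0,0,0,0,0,0],
)

```text
t: 7.25
tool_pos: [0.5781, 0.0011, 0.2904]
orientation: [-0.241, -3.132, 0.0]
force: [0.8, -0.1, -1.0]
opening: 0.0177
gripper_force: 60.0
```

Emit:
drive_tool(
  moves=[15,0,0.5,2,0,0,0,15,0,0,2,0,0,0,15,0,0,1.5,0,0,0,15,0,0,1.5,0,0,0,15,0,0,0,0,0,0],
)

```text
t: 7.75
tool_pos: [0.5782, 0.0016, 0.2834]
orientation: [-0.241, -3.132, -0.0]
force: [-0.6, -0.5, -1.6]
opening: 0.0176
gripper_force: 60.0
```

Emit:
drive_tool(
  moves=[15,0,0,1.5,0,0,0,15,0,0,1,0,0,0,15,0,0,1,0,0,0,15,0,0,0.5,0,0,0,15,0,0,0,0,0,0,15,0,0,0,0,0,0],
)

```text
t: 8.35
tool_pos: [0.5783, 0.0016, 0.2798]
orientation: [0.241, 3.132, -0.0]
force: [0.1, 1.1, -0.6]
opening: 0.0179
gripper_force: 60.0
```

Emit:
drive_tool(
  moves=[15,0,0,0.8,0,0,0,15,2,0,0,0,0,0,15,2,0,0,0,0,0,15,0,0,0,0,0,0,15,0,0,0,0,0,0],
)

```text
t: 8.85
tool_pos: [0.5743, 0.0022, 0.279]
orientation: [0.241, 3.132, 0.0]
force: [0.1, -0.4, -1.2]
opening: 0.0182
gripper_force: 60.0
```

Emit:
drive_tool(
  moves=[15,1,0,0,0,0,0,15,0,0,0,0,0,0,15,0,0,0,0,0,0],
)

```text
t: 9.15
tool_pos: [0.5734, 0.0023, 0.279]
orientation: [0.242, 3.132, -0.0]
force: [0.8, 0.2, -0.3]
opening: 0.018
gripper_force: 60.0
```

Emit:
drive_tool(
  moves=[15,0.8,0,0,0,0,0,15,0,0,0,0,0,0,15,0,0,0,0,0,0],
)

```text
t: 9.45
tool_pos: [0.5726, 0.0025, 0.279]
orientation: [0.241, 3.132, -0.0]
force: [0.2, -0.5, -0.6]
opening: 0.0178
gripper_force: 60.0
```

Emit:
drive_tool(
  moves=[15,0.7,0,0,0,0,0,15,0,0,0,0,0,0,15,0,0,0,0,0,0],
)

```text
t: 9.75
tool_pos: [0.5719, 0.0026, 0.279]
orientation: [0.241, 3.132, -0.0]
force: [1.2, 0.1, 0.1]
opening: 0.0177
gripper_force: 60.0
```

Emit:
drive_tool(
  moves=[15,0.7,0,0,0,0,0,15,0,0,0,0,0,0,15,0,0,0,0,0,0],
)

```text
t: 10.05
tool_pos: [0.5712, 0.0027, 0.2789]
orientation: [0.241, 3.132, 0.0]
force: [1.6, -0.7, -0.1]
opening: 0.0178
gripper_force: 60.0
```

Emit:
drive_tool(
  moves=[15,0.7,0,0,0,0,0,15,0,0,0,0,0,0,15,0,0,0,0,0,0],
)

```text
t: 10.35
tool_pos: [0.5705, 0.0028, 0.2789]
orientation: [0.241, 3.132, -0.0]
force: [1.2, -0.2, -0.8]
opening: 0.0177
gripper_force: 60.0
```

```bash
cat >> h.py <<'E'
def st():
    F=[];T=[]
    for i in range(1):
        s=robot.read_state();F.append(s['force']);T.append(s['wrist_torque'])
    R=cv2.Rodrigues(s['orientation'])[0]
    print('t',s['t'],'pos',s['tool_pos'].round(4),'F tool',(R.T@np.mean(F,0)).round(2),'T tool',(R.T@np.mean(T,0)).round(3))
E
python3 -c "
from h import *
st()
c=cam('side');im=cv2.cvtColor(c['color'],cv2.COLOR_RGB2BGR);u,v=map(int,proj(c,[.575,.002,.05]));a=im[v-30:v+30,u-30:u+30]
c=cam('scene');im=cv2.cvtColor(c['color'],cv2.COLOR_RGB2BGR);u,v=map(int,proj(c,[.575,.002,.05]));b=im[v-30:v+30,u-30:u+30]
cv2.imwrite('pics/in.png',cv2.resize(np.hstack([a,b]),None,fx=6.5,fy=6.5,interpolation=2));st()"
```

```text
t 10.35 pos [0.5705 0.0028 0.2789] F tool [-1.23  0.01  0.78] T tool [-0.051 -0.252 -0.022]
t 10.45 pos [0.5705 0.0028 0.2789] F tool [-0.51  0.84  0.8 ] T tool [-0.036 -0.165 -0.039]
```

View pics/in.png

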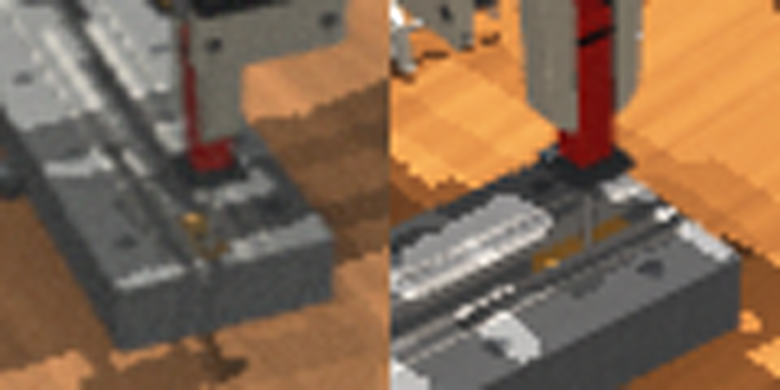

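The hook stands in the key's window: the shank enters the brass at (195,230) in the side crop and at (590,240) in the scene crop. Now I'll feel the other wall.

Emit:
drive_tool(
  moves=[15,-4,0,0,0,0,0,15,-3.8,0,0,0,0,0,15,-3,0,0,0,0,0,15,-1,0,0,0,0,0,15,0,0,0,0,0,0,15,0,0,0,0,0,0],
)

```text
t: 11.05
tool_pos: [0.5822, 0.001, 0.2789]
orientation: [0.241, 3.132, -0.0]
force: [0.0, -0.4, -0.9]
opening: 0.018
gripper_force: 60.0
```

```bash
python3 -c "
from h import *
st()"
```

```text
t 11.05 pos [0.5822 0.001  0.2789] F tool [-0.08 -0.37  0.9 ] T tool [-0.074  0.031 -0.028]
```

Emit:
drive_tool(
  moves=[15,-1,0,0,0,0,0,15,0,0,0,0,0,0,15,0,0,0,0,0,0],
)

```text
t: 11.35
tool_pos: [0.5829, 0.0009, 0.2789]
orientation: [-0.241, -3.132, -0.0]
force: [-1.8, -0.3, 0.2]
opening: 0.0176
gripper_force: 60.0
```

```bash
python3 -c "
from h import *
st()"
```

```text
t 11.35 pos [0.5829 0.0009 0.2789] F tool [ 1.7  -0.55 -0.2 ] T tool [-0.029  0.54   0.024]
```

Emit:
drive_tool(
  moves=[15,-1,0,0,0,0,0,15,0,0,0,0,0,0,15,0,0,0,0,0,0],
)

```text
t: 11.65
tool_pos: [0.5835, 0.0008, 0.2787]
orientation: [-0.241, -3.13, -0.0]
force: [-5.7, 0.9, 1.8]
opening: 0.0176
gripper_force: 60.0
```

```bash
python3 -c "
from h import *
st()"
```

```text
t 11.65 pos [0.5835 0.0008 0.2787] F tool [ 5.75  0.02 -1.79] T tool [0.019 1.484 0.011]
```

Emit:
drive_tool(
  moves=[15,2.3,0,0,0,0,0,15,0,-5,0,0,0,0,15,0,-5,0,0,0,0,15,0,-5,0,0,0,0,15,0,-5,0,0,0,0,15,0,-5,0,0,0,0,15,0,0,0,0,0,0,15,0,0,0,0,0,0],
)

```text
t: 12.45
tool_pos: [0.578, -0.024, 0.2789]
orientation: [-0.242, -3.132, 0.0]
force: [0.4, 0.5, -0.8]
opening: 0.0175
gripper_force: 60.0
```

```bash
python3 -c "
from h import *
st()"
```

```text
t 12.45 pos [ 0.578  -0.024   0.2789] F tool [-0.28  0.57  0.79] T tool [-0.012  0.014  0.03 ]
```

Emit:
drive_tool(
  moves=[15,0,-5,0,0,0,0,15,0,-5,0,0,0,0,15,0,-3,0,0,0,0,15,0,-2,0,0,0,0,15,0,0,0,0,0,0,15,0,0,0,0,0,0],
)

```text
t: 13.05
tool_pos: [0.5757, -0.0386, 0.2789]
orientation: [-0.242, -3.132, 0.0]
force: [0.7, -0.3, -1.1]
opening: 0.018
gripper_force: 60.0
```

```bash
python3 -c "
from h import *
st()"
```

```text
t 13.05 pos [ 0.5757 -0.0386  0.2789] F tool [-0.73 -0.16  1.1 ] T tool [-0.082  0.018 -0.057]
```

Emit:
drive_tool(
  moves=[15,0,-1,0,0,0,0,15,0,-1,0,0,0,0,15,0,-1,0,0,0,0,15,0,-1,0,0,0,0,15,0,0,0,0,0,0],
)

```text
t: 13.55
tool_pos: [0.5751, -0.0426, 0.2789]
orientation: [0.242, 3.132, -0.0]
force: [-0.4, -0.5, -1.0]
opening: 0.0178
gripper_force: 60.0
```

```bash
python3 -c "
from h import *
st()"
```

```text
t 13.55 pos [ 0.5751 -0.0426  0.2789] F tool [ 0.32 -0.59  0.99] T tool [-0.136  0.007 -0.018]
```

Emit:
drive_tool(
  moves=[15,0,-1,0,0,0,0,15,0,-1,0,0,0,0,15,0,0,0,0,0,0],
)

```text
t: 13.85
tool_pos: [0.5748, -0.0446, 0.2789]
orientation: [-0.242, -3.132, 0.0]
force: [-0.1, 0.9, -1.7]
opening: 0.0179
gripper_force: 60.0
```

```bash
python3 -c "
from h import *
st()"
```

```text
t 13.85 pos [ 0.5748 -0.0446  0.2789] F tool [0.23 0.89 1.7 ] T tool [-0.149 -0.015  0.064]
```

Emit:
drive_tool(
  moves=[15,0,-1,0,0,0,0,15,0,-1,0,0,0,0,15,0,0,0,0,0,0],
)

```text
t: 14.15
tool_pos: [0.5745, -0.0465, 0.279]
orientation: [0.242, 3.132, -0.0]
force: [0.6, 0.9, -0.1]
opening: 0.0176
gripper_force: 60.0
```

Emit:
drive_tool(
  moves=[15,0,-1,0,0,0,0,15,0,-1,0,0,0,0,15,0,0,0,0,0,0],
)

```text
t: 14.45
tool_pos: [0.5741, -0.048, 0.2789]
orientation: [-0.241, -3.132, -0.002]
force: [-1.5, 5.0, -0.1]
opening: 0.0177
gripper_force: 60.0
```

```bash
python3 -c "
from h import *
st()"
```

```text
t 14.45 pos [ 0.5741 -0.048   0.2789] F tool [2.29 4.71 0.08] T tool [-1.212  0.355  0.031]
```

Emit:
drive_tool(
  moves=[15,0,-1,0,0,0,0,15,0,-1,0,0,0,0,15,0,0,0,0,0,0],
)

```text
t: 14.75
tool_pos: [0.5736, -0.0492, 0.2788]
orientation: [-0.241, -3.131, -0.004]
force: [-1.7, 9.0, 1.9]
opening: 0.0179
gripper_force: 60.0
```

```bash
python3 -c "
from h import *
st()"
```

```text
t 14.75 pos [ 0.5736 -0.0492  0.2788] F tool [ 3.02  8.62 -1.86] T tool [-2.222  0.847  0.019]
```

Snag A is on the +x side. I'll ease back and cross to the −x wall.

Emit:
drive_tool(
  moves=[15,0,3,0,0,0,0,15,0,5,0,0,0,0,15,0,5,0,0,0,0,15,4,0,0,0,0,0,15,4,0,0,0,0,0,15,2.5,0,0,0,0,0,15,0,0,0,0,0,0,15,0,0,0,0,0,0],
)

```text
t: 15.55
tool_pos: [0.5654, -0.036, 0.279]
orientation: [0.242, 3.132, -0.0]
force: [-0.1, -0.0, -2.0]
opening: 0.0179
gripper_force: 60.0
```

```bash
python3 -c "
from h import *
st()"
```

```text
t 15.55 pos [ 0.5654 -0.036   0.279 ] F tool [ 0.1  -0.03  1.98] T tool [-0.029  0.042 -0.014]
```

Emit:
drive_tool(
  moves=[15,0.7,0,0,0,0,0,15,0,0,0,0,0,0,15,0,0,0,0,0,0],
)

```text
t: 15.85
tool_pos: [0.5649, -0.0359, 0.279]
orientation: [0.242, 3.132, -0.0]
force: [-0.4, -0.5, -0.7]
opening: 0.0178
gripper_force: 60.0
```

```bash
python3 -c "
from h import *
st()"
```

```text
t 15.85 pos [ 0.5649 -0.0359  0.279 ] F tool [ 0.36 -0.59  0.68] T tool [-0.008 -0.102 -0.005]
```

Emit:
drive_tool(
  moves=[15,0.4,-3,0,0,0,0,15,0,-3,0,0,0,0,15,0,-3,0,0,0,0,15,0,-1,0,0,0,0,15,0,-1,0,0,0,0,15,0,-1,0,0,0,0,15,0,0,0,0,0,0],
)

```text
t: 16.55
tool_pos: [0.5625, -0.0477, 0.2789]
orientation: [-0.242, -3.132, 0.0]
force: [-0.2, 0.1, -0.9]
opening: 0.018
gripper_force: 60.0
```

```bash
python3 -c "
from h import *
st()"
```

```text
t 16.55 pos [ 0.5625 -0.0477  0.2789] F tool [0.22 0.09 0.94] T tool [-0.1   -0.086  0.003]
```

Emit:
drive_tool(
  moves=[15,0,-1,0,0,0,0,15,0,-1,0,0,0,0,15,0,0,0,0,0,0],
)

```text
t: 16.85
tool_pos: [0.5622, -0.0497, 0.2789]
orientation: [-0.241, -3.132, 0.0]
force: [-0.2, -0.0, -0.1]
opening: 0.0178
gripper_force: 60.0
```

```bash
python3 -c "
from h import *
st()"
```

```text
t 16.85 pos [ 0.5622 -0.0497  0.2789] F tool [ 0.2  -0.03  0.09] T tool [-0.138 -0.04   0.02 ]
```

Snag A is passing on the −x side. I'll run on toward snag B.

Emit:
drive_tool(
  moves=[15,0,-2,0,0,0,0,15,0,-3,0,0,0,0,15,0,-5,0,0,0,0,15,0,-5,0,0,0,0,15,0,-5,0,0,0,0,15,0,-5,0,0,0,0,15,0,0,0,0,0,0],
)

```text
t: 17.55
tool_pos: [0.5583, -0.0751, 0.2789]
orientation: [-0.243, -3.132, 0.001]
force: [0.3, 0.3, 0.0]
opening: 0.0177
gripper_force: 60.0
```

```bash
python3 -c "
from h import *
st()"
```

```text
t 17.55 pos [ 0.5583 -0.0751  0.2789] F tool [-0.24  0.34 -0.03] T tool [-0.026  0.029 -0.023]
```

Emit:
drive_tool(
  moves=[15,0,-5,0,0,0,0,15,0,-5,0,0,0,0,15,0,-5,0,0,0,0,15,0,-4,0,0,0,0,15,0,-3,0,0,0,0,15,0,-2,0,0,0,0,15,0,0,0,0,0,0],
)

```text
t: 18.25
tool_pos: [0.5547, -0.0983, 0.2789]
orientation: [0.242, 3.132, -0.0]
force: [-0.0, 1.1, -1.4]
opening: 0.0179
gripper_force: 60.0
```

```bash
python3 -c "
from h import *
st()"
```

```text
t 18.25 pos [ 0.5547 -0.0983  0.2789] F tool [0.17 1.08 1.36] T tool [-0.02  -0.018  0.012]
```

Emit:
drive_tool(
  moves=[15,0,-2,0,0,0,0,15,0,-2,0,0,0,0,15,0,-1,0,0,0,0,15,0,-1,0,0,0,0,15,0,0,0,0,0,0],
)

```text
t: 18.75
tool_pos: [0.5538, -0.104, 0.279]
orientation: [0.242, 3.132, -0.0]
force: [-0.1, 0.7, -0.9]
opening: 0.0176
gripper_force: 60.0
```

```bash
python3 -c "
from h import *
st()"
```

```text
t 18.75 pos [ 0.5538 -0.104   0.279 ] F tool [0.17 0.7  0.85] T tool [-0.053  0.007  0.002]
```

Emit:
drive_tool(
  moves=[15,0,-1,0,0,0,0,15,0,-1,0,0,0,0,15,0,0,0,0,0,0],
)

```text
t: 19.05
tool_pos: [0.5537, -0.1055, 0.279]
orientation: [0.241, 3.132, 0.002]
force: [2.2, 4.0, -1.6]
opening: 0.0178
gripper_force: 60.0
```

```bash
python3 -c "
from h import *
st()"
```

```text
t 19.05 pos [ 0.5537 -0.1055  0.279 ] F tool [-1.54  4.32  1.61] T tool [-1.247 -0.356  0.041]
```

Emit:
drive_tool(
  moves=[15,0,-1,0,0,0,0,15,0,-1,0,0,0,0,15,0,0,0,0,0,0],
)

```text
t: 19.35
tool_pos: [0.5538, -0.1068, 0.2791]
orientation: [0.241, 3.13, 0.004]
force: [4.5, 8.7, -1.8]
opening: 0.0179
gripper_force: 60.0
```

```bash
python3 -c "
from h import *
st()"
```

```text
t 19.35 pos [ 0.5538 -0.1068  0.2791] F tool [-3.11  9.25  1.79] T tool [-2.338 -0.927  0.039]
```

Snag B is on the −x side. I'll ease back and cross to +x.

Emit:
drive_tool(
  moves=[15,0,3,0,0,0,0,15,0,5,0,0,0,0,15,0,5,0,0,0,0,15,-4,0,0,0,0,0,15,-4,0,0,0,0,0,15,-2.5,0,0,0,0,0,15,0,0,0,0,0,0,15,0,0,0,0,0,0],
)

```text
t: 20.15
tool_pos: [0.5657, -0.0968, 0.2788]
orientation: [-0.242, -3.132, 0.0]
force: [0.2, -0.1, -1.3]
opening: 0.0178
gripper_force: 60.0
```

```bash
python3 -c "
from h import *
st()"
```

```text
t 20.15 pos [ 0.5657 -0.0968  0.2788] F tool [-0.24 -0.07  1.25] T tool [ 0.012 -0.008 -0.023]
```

Emit:
drive_tool(
  moves=[15,-0.7,0,0,0,0,0,15,0,0,0,0,0,0,15,0,0,0,0,0,0],
)

```text
t: 20.45
tool_pos: [0.5662, -0.0968, 0.2789]
orientation: [-0.242, -3.132, 0.0]
force: [-1.5, -0.2, -0.2]
opening: 0.0181
gripper_force: 60.0
```

```bash
python3 -c "
from h import *
st()"
```

```text
t 20.45 pos [ 0.5662 -0.0968  0.2789] F tool [ 1.49 -0.44  0.19] T tool [ 0.013  0.03  -0.025]
```

Emit:
drive_tool(
  moves=[15,-0.4,-3,0,0,0,0,15,0,-3,0,0,0,0,15,0,-1,0,0,0,0,15,0,-1,0,0,0,0,15,0,-1,0,0,0,0,15,0,0,0,0,0,0],
)

```text
t: 21.05
tool_pos: [0.5653, -0.1058, 0.279]
orientation: [0.242, 3.132, -0.0]
force: [0.1, 0.2, -1.2]
opening: 0.018
gripper_force: 60.0
```

```bash
python3 -c "
from h import *
st()"
```

```text
t 21.05 pos [ 0.5653 -0.1058  0.279 ] F tool [-0.03  0.18  1.23] T tool [-0.014  0.021 -0.047]
```

Emit:
drive_tool(
  moves=[15,0,-1,0,0,0,0,15,0,-1,0,0,0,0,15,0,0,0,0,0,0],
)

```text
t: 21.35
tool_pos: [0.565, -0.1077, 0.2789]
orientation: [-0.241, -3.132, -0.0]
force: [-0.1, 1.3, -0.2]
opening: 0.0175
gripper_force: 60.0
```

```bash
python3 -c "
from h import *
st()"
```

```text
t 21.35 pos [ 0.565  -0.1077  0.2789] F tool [0.34 1.27 0.21] T tool [-0.148  0.007  0.038]
```

Emit:
drive_tool(
  moves=[15,0,-1,0,0,0,0,15,0,-1,0,0,0,0,15,0,0,0,0,0,0],
)

```text
t: 21.65
tool_pos: [0.5647, -0.1098, 0.279]
orientation: [0.242, 3.132, -0.0]
force: [0.4, 0.6, -1.3]
opening: 0.0175
gripper_force: 60.0
```

```bash
python3 -c "
from h import *
st()"
```

```text
t 21.65 pos [ 0.5647 -0.1098  0.279 ] F tool [-0.28  0.67  1.3 ] T tool [-0.156  0.007  0.046]
```

Snag B is passing. On toward snag C.

Emit:
drive_tool(
  moves=[15,0,-3,0,0,0,0,15,0,-5,0,0,0,0,15,0,-5,0,0,0,0,15,0,-5,0,0,0,0,15,0,-5,0,0,0,0,15,0,0,0,0,0,0],
)

```text
t: 22.25
tool_pos: [0.561, -0.1333, 0.2789]
orientation: [-0.243, -3.132, 0.001]
force: [-0.7, 0.2, -1.6]
opening: 0.0178
gripper_force: 60.0
```

```bash
python3 -c "
from h import *
st()"
```

```text
t 22.25 pos [ 0.561  -0.1333  0.2789] F tool [0.74 0.09 1.57] T tool [ 0.002 -0.026 -0.   ]
```

Emit:
drive_tool(
  moves=[15,0,-5,0,0,0,0,15,0,-5,0,0,0,0,15,0,-5,0,0,0,0,15,0,-4,0,0,0,0,15,0,-3,0,0,0,0,15,0,-2,0,0,0,0,15,0,0,0,0,0,0],
)

```text
t: 22.95
tool_pos: [0.5574, -0.1564, 0.2789]
orientation: [0.242, 3.132, -0.0]
force: [0.7, -0.2, -1.4]
opening: 0.0178
gripper_force: 60.0
```

```bash
python3 -c "
from h import *
st()"
```

```text
t 22.95 pos [ 0.5574 -0.1564  0.2789] F tool [-0.77 -0.06  1.39] T tool [-0.016  0.011 -0.06 ]
```

Emit:
drive_tool(
  moves=[15,0,-2,0,0,0,0,15,0,-2,0,0,0,0,15,0,-1,0,0,0,0,15,0,0,0,0,0,0],
)

```text
t: 23.35
tool_pos: [0.5567, -0.1612, 0.2789]
orientation: [-0.241, -3.132, 0.0]
force: [0.8, -0.3, -1.1]
opening: 0.0176
gripper_force: 60.0
```

```bash
python3 -c "
from h import *
st()"
```

```text
t 23.35 pos [ 0.5567 -0.1612  0.2789] F tool [-0.82 -0.14  1.1 ] T tool [-0.032  0.034  0.011]
```

Emit:
drive_tool(
  moves=[15,0,-1,0,0,0,0,15,0,-1,0,0,0,0,15,0,0,0,0,0,0],
)

```text
t: 23.65
tool_pos: [0.5564, -0.1631, 0.279]
orientation: [0.241, 3.132, -0.0]
force: [0.2, -0.1, -1.1]
opening: 0.0176
gripper_force: 60.0
```

```bash
python3 -c "
from h import *
st()"
```

```text
t 23.65 pos [ 0.5564 -0.1631  0.279 ] F tool [-0.25 -0.06  1.15] T tool [-0.105  0.007 -0.008]
```

Emit:
drive_tool(
  moves=[15,0,-1,0,0,0,0,15,0,-1,0,0,0,0,15,0,0,0,0,0,0],
)

```text
t: 23.95
tool_pos: [0.5561, -0.1652, 0.2789]
orientation: [0.242, 3.132, -0.0]
force: [-0.2, 0.3, -0.4]
opening: 0.0176
gripper_force: 60.0
```

```bash
python3 -c "
from h import *
st()"
```

```text
t 23.95 pos [ 0.5561 -0.1652  0.2789] F tool [0.26 0.22 0.36] T tool [-0.072  0.071  0.075]
```

Emit:
drive_tool(
  moves=[15,0,-1,0,0,0,0,15,0,-1,0,0,0,0,15,0,0,0,0,0,0],
)

```text
t: 24.25
tool_pos: [0.5557, -0.1665, 0.2788]
orientation: [-0.241, -3.132, -0.002]
force: [-0.0, 5.5, 0.4]
opening: 0.0178
gripper_force: 60.0
```

```bash
python3 -c "
from h import *
st()"
```

```text
t 24.25 pos [ 0.5557 -0.1665  0.2788] F tool [ 0.89  5.47 -0.36] T tool [-1.315  0.282  0.013]
```

Snag C is on the +x side. I'll ease back and cross to −x.

Emit:
drive_tool(
  moves=[15,0,3,0,0,0,0,15,0,5,0,0,0,0,15,0,4,0,0,0,0,15,4,0,0,0,0,0,15,4,0,0,0,0,0,15,3,0,0,0,0,0,15,0,0,0,0,0,0,15,0,0,0,0,0,0],
)

```text
t: 25.05
tool_pos: [0.5466, -0.1536, 0.279]
orientation: [0.242, 3.132, -0.0]
force: [0.5, 0.1, -0.6]
opening: 0.0177
gripper_force: 60.0
```

```bash
python3 -c "
from h import *
st()"
```

```text
t 25.05 pos [ 0.5466 -0.1536  0.279 ] F tool [-0.53  0.17  0.64] T tool [-0.023  0.026  0.029]
```

Emit:
drive_tool(
  moves=[15,0.8,0,0,0,0,0,15,0,0,0,0,0,0,15,0,0,0,0,0,0],
)

```text
t: 25.35
tool_pos: [0.546, -0.1534, 0.2789]
orientation: [0.242, 3.132, -0.0]
force: [0.7, -0.1, -0.1]
opening: 0.0179
gripper_force: 60.0
```

```bash
python3 -c "
from h import *
st()"
```

```text
t 25.35 pos [ 0.546  -0.1534  0.2789] F tool [-0.66  0.03  0.07] T tool [-0.031 -0.026  0.05 ]
```

Emit:
drive_tool(
  moves=[15,0.4,-4,0,0,0,0,15,0,-4,0,0,0,0,15,0,-2,0,0,0,0,15,0,-1,0,0,0,0,15,0,-1,0,0,0,0,15,0,-1,0,0,0,0,15,0,0,0,0,0,0],
)

```text
t: 26.05
tool_pos: [0.5437, -0.1661, 0.2791]
orientation: [0.241, 3.132, 0.0]
force: [3.2, 0.3, -0.2]
opening: 0.018
gripper_force: 60.0
```

```bash
python3 -c "
from h import *
st()"
```

```text
t 26.05 pos [ 0.5437 -0.1661  0.2791] F tool [-3.15  0.8   0.15] T tool [-0.495 -0.664 -0.073]
```

Emit:
drive_tool(
  moves=[15,0,-1,0,0,0,0,15,0,-1,0,0,0,0,15,0,0,0,0,0,0],
)

```text
t: 26.35
tool_pos: [0.5434, -0.1681, 0.2791]
orientation: [0.241, 3.132, 0.0]
force: [3.5, 2.3, -0.3]
opening: 0.0182
gripper_force: 60.0
```

```bash
python3 -c "
from h import *
st()"
```

```text
t 26.35 pos [ 0.5434 -0.1681  0.2791] F tool [-3.1   2.79  0.26] T tool [-0.585 -0.871 -0.031]
```

Emit:
drive_tool(
  moves=[15,0,-1,0,0,0,0,15,0,-1,0,0,0,0,15,0,0,0,0,0,0],
)

```text
t: 26.65
tool_pos: [0.5431, -0.1702, 0.2791]
orientation: [0.241, 3.132, -0.0]
force: [3.5, 1.3, 0.2]
opening: 0.0174
gripper_force: 60.0
```

```bash
python3 -c "
from h import *
st()"
```

```text
t 26.65 pos [ 0.5431 -0.1702  0.2791] F tool [-3.28  1.82 -0.15] T tool [-0.641 -0.959 -0.051]
```

Emit:
drive_tool(
  moves=[15,-0.6,-2,0,0,0,0,15,0,-3,0,0,0,0,15,0,-4,0,0,0,0,15,0,-4,0,0,0,0,15,0,-4,0,0,0,0,15,0,0,0,0,0,0],
)

```text
t: 27.25
tool_pos: [0.5407, -0.1877, 0.2788]
orientation: [-0.242, -3.132, 0.001]
force: [0.9, 0.1, -0.5]
opening: 0.018
gripper_force: 60.0
```

```bash
python3 -c "
from h import *
st()"
```

```text
t 27.25 pos [ 0.5407 -0.1877  0.2788] F tool [-0.84  0.19  0.51] T tool [ 0.013 -0.337 -0.017]
```

Emit:
drive_tool(
  moves=[15,0,-4,0,0,0,0,15,0,-4,0,0,0,0,15,0,-4,0,0,0,0,15,0,-4,0,0,0,0,15,0,-4,0,0,0,0,15,0,-4,0,0,0,0,15,0,0,0,0,0,0],
)

```text
t: 27.95
tool_pos: [0.5371, -0.2113, 0.2788]
orientation: [-0.242, -3.132, 0.001]
force: [1.3, -0.2, -1.6]
opening: 0.0177
gripper_force: 60.0
```

```bash
python3 -c "
from h import *
st()"
```

```text
t 27.95 pos [ 0.5371 -0.2113  0.2788] F tool [-1.31  0.04  1.61] T tool [ 0.058 -0.105 -0.008]
```

Emit:
drive_tool(
  moves=[15,-1,-4,0,0,0,0,15,-1,-4,0,0,0,0,15,-1,-4,0,0,0,0,15,-1,-4,0,0,0,0,15,-1,-4,0,0,0,0,15,0,-4,0,0,0,0,15,0,-3,0,0,0,0,15,0,-3,0,0,0,0],
)

```text
t: 28.75
tool_pos: [0.5375, -0.2413, 0.2789]
orientation: [-0.242, -3.132, -0.0]
force: [1.5, 0.9, -0.7]
opening: 0.0178
gripper_force: 60.0
```

Emit:
drive_tool(
  moves=[15,0,-1,0,0,0,0,15,0,0,0,0,0,0,15,0,0,0,0,0,0],
)

```text
t: 29.05
tool_pos: [0.5375, -0.2421, 0.279]
orientation: [0.241, 3.132, -0.0]
force: [-0.1, -0.5, -0.6]
opening: 0.0179
gripper_force: 60.0
```

```bash
python3 - <<'E'
from h import *
st()
c=cam('wrist');im=cv2.cvtColor(c['color'],cv2.COLOR_RGB2BGR);cv2.imwrite('pics/w4.png',im)
P=fcloud(c);hsv=cv2.cvtColor(c['color'],cv2.COLOR_RGB2HSV)
d=np.array([np.cos(np.radians(81)),np.sin(np.radians(81))]);ex=np.array([d[1],-d[0]]);c0=np.array([.5571,-.1168])
reg=(abs((P[...,:2]-c0)@ex)<.02)&(abs((P[...,:2]-c0)@d)<.15)&(P[...,2]<.04)&(P[...,2]>.0)
br=reg&(hsv[...,0]>15)&(hsv[...,0]<35)&(hsv[...,1]>120)&(hsv[...,2]>70)
v,u=np.nonzero(br);B=fplane(c,u,v,.027)[:,:2]-c0;print(len(u),u.min(),u.max(),v.min(),v.max(),'y',np.percentile(B@d,[1,99]),'x',np.percentile(B@ex,[1,99]))
E
```

```text
t 29.05 pos [ 0.5375 -0.2421  0.279 ] F tool [-0.03 -0.54  0.61] T tool [-0.078  0.032 -0.012]
938 261 321 205 233 y [-0.13797453 -0.09370195] x [-0.00846772  0.01317892]
```

The key lies at plate y of about −116 mm, well inside the pocket. Now I'll unhook and lift.

Emit:
drive_tool(
  moves=[15,0,4,0,0,0,0,15,0,5,0,0,0,0,15,0,4.5,0,0,0,0,15,0,0,0,0,0,0,15,0,0,-2,0,0,0,15,0,0,-2,0,0,0,15,0,0,-2,0,0,0,15,0,0,0,0,0,0],
)

```text
t: 29.9
tool_pos: [0.5397, -0.229, 0.2855]
orientation: [0.242, 3.131, -0.001]
force: [0.0, 0.3, -1.5]
opening: 0.0178
gripper_force: 60.0
```

```bash
python3 -c "
from h import *
st()"
```

```text
t 29.9 pos [ 0.5397 -0.229   0.2855] F tool [0.01 0.29 1.53] T tool [ 0.001  0.053 -0.029]
```

Emit:
drive_tool(
  moves=[15,0,0,-3,0,0,0,15,0,0,-5,0,0,0,15,0,0,-10,0,0,0,15,0,0,-15,0,0,0,15,0,0,-20,0,0,0,15,0,0,-20,0,0,0,15,0,0,0,0,0,0,15,0,0,0,0,0,0],
)

```text
t: 30.7
tool_pos: [0.5398, -0.2288, 0.359]
orientation: [0.241, 3.13, -0.001]
force: [-0.1, 0.3, -0.4]
opening: 0.0181
gripper_force: 60.0
```

```bash
python3 - <<'E'
from h import *
st()
c=cam('wrist')
P=fcloud(c);hsv=cv2.cvtColor(c['color'],cv2.COLOR_RGB2HSV)
d=np.array([np.cos(np.radians(81)),np.sin(np.radians(81))]);ex=np.array([d[1],-d[0]]);c0=np.array([.5571,-.1168])
reg=(abs((P[...,:2]-c0)@ex)<.02)&(abs((P[...,:2]-c0)@d)<.15)&(P[...,2]<.06)&(P[...,2]>.0)
br=reg&(hsv[...,0]>15)&(hsv[...,0]<35)&(hsv[...,1]>120)&(hsv[...,2]>70)
v,u=np.nonzero(br);B=fplane(c,u,v,.027)[:,:2]-c0;print(len(u),u.min(),u.max(),v.min(),v.max(),'y',np.percentile(B@d,[1,99]),'x',np.percentile(B@ex,[1,99]),'z',np.median(P[br][:,2]))
# move to holder
s=robot.read_state();p=s['tool_pos']*1000;R=cv2.Rodrigues(s['orientation'])[0];y=np.degrees(np.arctan2(R[1,1],R[0,1]));print('yaw tool y',y,'world delta',np.array([501.8,269.9,353])-p)
E
```

```text
t 30.7 pos [ 0.5398 -0.2288  0.359 ] F tool [0.16 0.3  0.43] T tool [-0.053 -0.073 -0.005]
874 252 296 182 206 y [-0.1380443  -0.09433875] x [-0.00868418  0.01500816] z 0.02917015808617915
yaw tool y 81.18633143124102 world delta [-37.64654132 498.54025487  -4.71915458]
```

Emit:
drive_tool(
  moves=[15,0,0,0,0,0,-4.4,15,0,0,0,0,0,-4.4,15,3,40,0,0,0,0,15,3,42,0,0,0,0,15,3,42,0,0,0,0,15,3,42,0,0,0,0,15,3,42,0,0,0,0,15,3,42,0,0,0,0],
)

```text
t: 31.55
tool_pos: [0.5207, 0.0229, 0.3564]
orientation: [-0.001, -3.139, -0.0]
force: [0.6, 0.3, -1.0]
opening: 0.0178
gripper_force: 60.0
```

Emit:
drive_tool(
  moves=[15,3,42,0,0,0,0,15,3,42,0,0,0,0,15,3,42,0,0,0,0,15,3,42,0,0,0,0,15,3,40,0,0,0,0,15,3,35,0,0,0,0,15,0,0,0,0,0,0,15,0,0,0,0,0,0],
)

```text
t: 32.35
tool_pos: [0.5031, 0.2647, 0.3564]
orientation: [0.003, -3.139, 0.002]
force: [-0.4, -0.4, -1.2]
opening: 0.0177
gripper_force: 60.0
```

```bash
python3 - <<'E'
from h import *
st()
s=robot.read_state();R=cv2.Rodrigues(s['orientation'])[0];y=np.degrees(np.arctan2(R[1,1],R[0,1]))
D=np.array([501.8,269.9,267.7])-s['tool_pos']*1000
print('yaw',y,'tool delta',R.T@D,'R',R.round(4))
E
```

```text
t 32.35 pos [0.5031 0.2647 0.3564] F tool [ 0.39 -0.37  1.22] T tool [-0.026  0.027 -0.032]
yaw 90.09679544411448 tool delta [ 1.10417673  5.31228415 88.72397823] R [[-1.     -0.0017 -0.0021]
 [-0.0017  1.     -0.0013]
 [ 0.0021 -0.0013 -1.    ]]
```

Emit:
drive_tool(
  moves=[15,1.1,5.3,0,0,0,0,15,0,0,20,0,0,0,15,0,0,20,0,0,0,15,0,0,15,0,0,0,15,0,0,10,0,0,0,15,0,0,8,0,0,0,15,0,0,6,0,0,0,15,0,0,0,0,0,0],
)

```text
t: 33.15
tool_pos: [0.5025, 0.2694, 0.2783]
orientation: [-0.001, -3.141, 0.0]
force: [0.4, -0.4, -1.7]
opening: 0.0178
gripper_force: 60.0
```

```bash
python3 -c "
from h import *
st()"
```

```text
t 33.15 pos [0.5025 0.2694 0.2783] F tool [-0.4  -0.38  1.67] T tool [-0.034  0.028  0.048]
```

Emit:
drive_tool(
  moves=[15,0,0,3,0,0,0,15,0,0,2,0,0,0,15,0,0,1,0,0,0,15,0,0,1,0,0,0,15,0,0,0,0,0,0,15,0,0,0,0,0,0],
)

```text
t: 33.75
tool_pos: [0.5026, 0.2696, 0.2721]
orientation: [0.0, 3.141, 0.0]
force: [-0.2, -0.3, -0.9]
opening: 0.0178
gripper_force: 60.0
```

```bash
python3 -c "
from h import *
st()"
```

```text
t 33.75 pos [0.5026 0.2696 0.2721] F tool [ 0.21 -0.25  0.87] T tool [-0.059  0.035  0.015]
```

Emit:
drive_tool(
  moves=[15,0,0,2,0,0,0,15,0,0,1,0,0,0,15,0,0,1,0,0,0,15,0,0,0,0,0,0,15,0,0,0,0,0,0],
)

```text
t: 34.25
tool_pos: [0.5026, 0.2696, 0.2679]
orientation: [-0.0, -3.141, 0.0]
force: [0.2, -0.8, -0.6]
opening: 0.0176
gripper_force: 60.0
```

```bash
python3 -c "
from h import *
st()"
```

```text
t 34.25 pos [0.5026 0.2696 0.2679] F tool [-0.25 -0.83  0.63] T tool [-0.033  0.005 -0.011]
```

Emit:
drive_tool(
  moves=[15,0,0,0.5,0,0,0,15,0,0,0,0,0,0,15,0,0,0,0,0,0],
)

```text
t: 34.55
tool_pos: [0.5026, 0.2696, 0.2677]
orientation: [0.0, 3.141, 0.0]
force: [-0.9, -0.4, 2.5]
opening: 0.0175
gripper_force: 60.0
```

```bash
python3 -c "
from h import *
st()"
```

```text
t 34.55 pos [0.5026 0.2696 0.2677] F tool [ 0.93 -0.38 -2.55] T tool [0.082 0.273 0.008]
```

The collar is resting on the holder (about 3 N). I'll open the fingers with low grip force, gradually at first.

Emit:
drive_tool(
  moves=[22,0,0,0,0,0,0,22,0,0,0,0,0,0,40,0,0,0,0,0,0,60,0,0,0,0,0,0,80,0,0,0,0,0,0,93,0,0,0,0,0,0,93,0,0,0,0,0,0,93,0,0,0,0,0,0],
)

```text
t: 35.35
tool_pos: [0.5026, 0.2696, 0.2674]
orientation: [0.0, 3.142, -0.0]
force: [-0.4, 0.4, -0.4]
opening: 0.0651
gripper_force: 0.0
```

Emit:
drive_tool(
  moves=[93,0,0,0,0,0,0,93,0,0,0,0,0,0,93,0,0,-20,0,0,0,93,0,0,-40,0,0,0,93,0,0,-40,0,0,0,93,0,0,-40,0,0,0,93,0,0,0,0,0,0,93,0,0,0,0,0,0],
)

```text
t: 36.15
tool_pos: [0.5029, 0.2697, 0.4089]
orientation: [0.0, 3.139, 0.002]
force: [-0.3, 0.8, -1.5]
opening: 0.0931
gripper_force: 0.0
```

```bash
python3 - <<'E'
from h import *
st();c=cam('wrist');P=fcloud(c);z=P[...,2];k=c['color'].astype(int)
near=(abs(P[...,0]-.502)<.05)&(abs(P[...,1]-.27)<.05)
red=(k[...,0]>120)&(k[...,1]<60)&(k[...,2]<60)&near
Q=P[red&(abs(z-.136)<.004)];print('htop',len(Q),Q.mean(0),cv2.minAreaRect((Q[:,:2]*1000).astype(np.float32)))
Q=P[near&~red&(abs(z-.056)<.004)];print('hold',len(Q),cv2.minAreaRect((Q[:,:2]*1000).astype(np.float32)))
c=cam('scene');P=cloud(c);u,v=proj(c,[.5397,-.2288,.027]);print(u,v)
hsv=cv2.cvtColor(c['color'],cv2.COLOR_RGB2HSV)
d=np.array([np.cos(np.radians(81)),np.sin(np.radians(81))]);ex=np.array([d[1],-d[0]]);c0=np.array([.5585,-.1175])
reg=(abs((P[...,:2]-c0)@ex)<.02)&(abs((P[...,:2]-c0)@d)<.15)
br=reg&(hsv[...,0]>15)&(hsv[...,0]<35)&(hsv[...,1]>120)&(hsv[...,2]>70)
B=P[br];print('key',len(B),np.percentile((B[:,:2]-c0)@d,[2,98]),np.percentile(B[:,2],[5,50,95]))
E
```

```text
t 36.15 pos [0.5029 0.2697 0.4089] F tool [0.27 0.85 1.54] T tool [-0.037 -0.044  0.009]
htop 439 [0.50224301 0.2689143  0.13701561] ((503.10736083984375, 268.79248046875), (17.118061065673828, 17.64493179321289), 88.97103118896484)
hold 2506 ((502.2697448730469, 269.66595458984375), (58.55457305908203, 69.4831771850586), 0.07951568067073822)
187.75585912635324 285.39055059737086
key 78 [-0.13784519 -0.09443025] [0.02015906 0.02614813 0.0287463 ]
```

The pick stands in its holder with its top at 0.137 m, centred within 1 mm. The key is flat in the pocket at y of about −116 mm. I'm handing the job in.

```bash
python3 -c "
from h import *
print(robot.close_job())"
```

```text
the job is handed in; nothing more can be done
None
```

The job is handed in at about 36 s of the 72 s: the key lies flat in the pocket (plate y about −116 mm), the pick stands in its holder, and the highest snag pull I read was about 9 N; the hand-in gave no verdict.

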